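# Close up the lens-filter dry-keeper

## Task

Close up the dry-keeper on the desk: swing the steel hold-down arm fully clear of the round well, slide the loose aluminium lid along the deck onto the well until it drops into its seat and lies level all round, and swing the arm back over the middle of the lid as far as it goes. Only then reach into the sunken dial well at the other end and turn the dial clockwise until its narrow nose points at the raised mark. Keep the lid on the keeper and do not disturb the lens cap lying on it or the lens and mug standing beside it.

Things in the scene. Friction and masses are not known exactly. Their poses are not given: they have to be found in the camera images.
- keeper: The dry-keeper: a heavy fixed white appliance 490 mm long (its y), 210 mm wide (its x); flat deck 85 mm above the table. Origin: middle of its underside; z up. At its +y end the round well (seat centre 135 mm from the origin), in the middle bare deck, at its -y end the sunken dial (186 mm from the origin).
- seat (a point): Centre of the lid's seat, at ledge height, 80 mm above the table; axes as the keeper's. The seat is a 156 mm wide, 5 mm deep recess in the deck; its ledge rings a 138 mm wide, 40 mm deep pit with a fixed 56 mm wide cartridge at its centre, flush with the ledge, on which the sliding lid's front edge rides. Centred within 3 mm, the lid drops in.
- lid_mid (a point): Centre, half-way up, of the loose aluminium lid: a flat disc 150 mm across, 12 mm thick, about 0.25 kg, too wide to grasp, lying on the deck between well and dial. z axis: the disc's axis. Seated, this point is 6 mm above seat and the lid's top 7 mm above the deck.
- hinge (a point): Upright pivot of the steel hold-down arm on the keeper's corner by the well (85 mm in +x, 88 mm in +y of the seat centre), at the arm's mid-height, 101 mm above the table. The arm is a bar 18 mm wide, 10 mm thick; its underside is 11 mm above the deck: it clears the seated lid by 4 mm but not a lid lying on the deck.
- clamp_pin (a point): Middle of the upright black pin on the free end of the hold-down arm, 120 mm from the pivot; 16 mm across, standing 39 mm above the bar's top; this point is 20 mm above that top, 126 mm above the table. Push or hold the pin to swing the arm.
- clamp (a joint): Hold-down arm angle, rad: 0 = against its stop, pin over the seat's centre; grows clockwise seen from above (the pin swings over the well, away from the deck, and off the keeper's +y end); stop at 2.3. From about 1.2 on it is clear of the well. Friction about 0.06 N m; it stays where left.
- dial_axis (a point): On the dial's upright axis, 62 mm above the table, half-way up its grip bar; axes as the keeper's. It sits in a round guard well 94 mm wide, 45 mm deep in the deck. Black bar 12 mm thick, 50 mm long, plus a 6 mm thick nose reaching 32 mm from the axis; bar 49 to 77 mm above the table, top 8 mm under the deck. Under the bar a plate 68 mm wide.
- mark (a point): Centre of the raised mark: a dark rib 30 x 6 x 3 mm on the deck beside the dial well, 66 mm from the dial's axis in the keeper's +x.
- dial (a joint): Dial angle, rad, grows clockwise seen from above, stops at 0 and 2.8. At 0 the nose points along the keeper's +y, at 1.57 along +x, straight at the raised mark. Friction about 0.04 N m; it stays where left.
- cap_mid (a point): Bystander: centre of a black lens cap, 40 mm across, 9 mm high, lying on the deck in the corner beside the dial well.
- lens_mid (a point): Bystander: centre of a black camera lens standing on the table to the right, 74 mm across, 83 mm high.
- mug_mid (a point): Bystander: centre of a white mug on the table to the left, 80 mm across, 95 mm high.
- lid: The same lid as lid_mid; origin at the centre of its underside.

How it is judged (in metres and radians):
On the way, in this order (a step that is already met when the one before it is completed fails the run):
1. the hold-down arm is swung clear of the well (value of joint clamp above 1.15 rad), for 0.1 s.
2. the lid lies level in its seat (horizontal distance between lid_mid and seat below 0.006 m and z of lid_mid in the frame of seat between 0.003 and 0.0075 m and angle between the z axis of lid_mid and the z axis of seat, either way round below 0.02 rad and linear speed of lid below 0.02 m/s), for 0.2 s.
3. the arm is back over the middle of the seated lid (horizontal distance between lid_mid and seat below 0.006 m and z of lid_mid in the frame of seat between 0.003 and 0.0075 m and angle between the z axis of lid_mid and the z axis of seat, either way round below 0.02 rad and value of joint clamp below 0.2 rad), for 0.2 s.
4. the dial's nose points at the raised mark (value of joint dial between 1.371 and 1.771 rad), for 0.2 s.
At the end, for the whole second after the job is handed in: The lid rests in its seat on the keeper (centre within 6 mm of the seat's, down on the ledge, level within 0.02 rad), the hold-down arm is back over it (joint under 0.2 rad from its stop), the dial's nose points at the raised mark (1.57 +- 0.2 rad), all at rest (all of step 3 and all of step 4 and linear speed of lid below 0.02 m/s and velocity of joint dial between -0.05 and 0.05 rad/s); the robot touches nothing.
It fails at once if the lid falls off the keeper or is tipped up (height (world z) of lid_mid below 0.07 m or angle between lid_mid's own z axis and vertical above 0.5 rad).
It fails at once if a bystander (lens cap, lens or mug) is moved by more than 30 mm (distance of any of cap_mid, lens_mid, mug_mid from where it was at the start of the episode above 0.03 m).
It also fails if it takes over 67 s, if anything falls off the work surface, if the arm or the gripper's body presses on something with over 40 N, if the wrist force passes 120 N, or if a joint passes its speed limit or range.

## Robot

A 6-joint arm with a two-finger parallel gripper is mounted at the origin on the work surface. World frame = base frame: x ahead of the robot, y to its left, z up, the work surface at z = 0. Lengths are in mm, angles in rad, forces in N, time in s.
With the tool pointing down it reaches from about 275 to 875 mm from the base axis. Payload 12.5 kg.
Tool frame: the origin (TCP) lies at the very end of the fingers, on their centre line; the grasp point (between the pads) lies 19 mm behind it; z points along the fingers, y is the line along which they close (so a half turn about z gives the same grasp; the last joint's range is limited). The gripper opens to 85 mm and grips with 20 to 120 N. Pads are 22 mm wide; open, the fingers measure 114 mm over their backs; the gripper's body (76 mm by 85 mm) begins 54 mm behind the grasp point. The pads swing forward as they close: fully open they stand 13 mm farther back than shut.
Start: joints at [-1.201, 0.351, 1.652, -0, 1.139, -0.085], TCP at [241.621, -494.068, 231.29] pointing down, gripper open.
Joint ranges: [-2.75, 2.75], [-0.79, 2.1], [0.01, 2.65], [-1.57, 4.71], [0.07, 3.14], [-2.87, 2.87]. Speed limits (rad/s): [2.22, 2.22, 2.79, 3.14, 3.14, 3.14].

## Interface

Orientations are given as a rotation vector (axis times angle).
In Python, from cell import robot gives the robot as it stands. The module is installed in compiled form; this text tells all that it offers.
- The arm moves only by the tool move_arm, never from a script. Its argument "increments" is one flat list of numbers, 6 for each row, row after row: the shift along the tool's x, y, z in cm, then the turn, a rotation vector about the tool's x, y, z in rad. A call has 1 to 8 rows; each row is the pose to reach, as a shift and turn from the pose commanded when the call began, along the tool's axes at that moment; what a row does not reach only later rows make up. A row lasts 1/10 s, in which the tool goes at most 50 mm and 8.59 degrees, less where a joint would pass 70% of its speed; a pose out of reach is approached as far as the arm can. A call with a gripper value outside its range is refused whole. "gripper" is the closure, from 0 (fully open) to 1 (shut), set as the call begins (left out, the last holds). The fingers move at their own pace and stop on an object; "squeeze" is the grip in N (left out, the last holds). Time passes only in rows, so rows that repeat a pose let the fingers close. It gives the time, the measured TCP pose, the force and the opening at its end, in the units of the state.
- robot.read_state(): the state, without advancing time (a new reading comes with each control period).
- robot.camera(name): name is "scene" or "top"; returns the picture (400x640x3 uint8, red, green, blue); there is no depth.
- robot.camera_params(name): a dict with "fx", "fy", "cx", "cy" (pixels), "rvec" (rotation vector, rad) and "tvec" (3), from world to camera coordinates, as OpenCV has them. Camera axes: x right, y down, z forward; pixel columns grow to the right and rows downward; lengths in mm; the calibration is good to about 2 mm. A picture is of the moment at which its call begins. camera_params takes no time and is no camera call.
- robot.job_done(): hands the job in, once; it reports no verdict.
The state is a dict: "clock": time; "joint_pos": joint angles; "dq": joint speeds; "joint_torque": joint torques, N m; "ee_pos": TCP position; "tcp_rot": TCP orientation; "force": force on the tool from outside, world axes, zero at the start; "ft_torque": the same for the moment, N m; "opening": opening from 0.0 (shut) to 1.0 (fully open).
Only numpy, scipy, OpenCV 4.12 (cv2) and the standard library are available. Lean on these libraries where they do the work, as an engineer would, in place of code of your own. Each camera call takes 0.05 s, during which the arm holds its last target. There are 200 camera calls.

## Working session

There is one attempt and no reset: what is moved stays moved. The work goes in short steps, Python scripts to look and compute and a tool call to move; the robot and the scene stay as the last step left them, time stands still between calls to the robot, and variables do not carry over. Pictures are saved under pics/ and viewed, on a budget of 13 in all, crops included, one or two more only if the job needs it, and the job is handed in when it is done.

Besides the shell and the picture viewer there is one more tool, called after "Emit:" as name(argument=value, ...) on one line, values as JSON. move_arm: Moves the arm, as the interface text tells. Its arguments: {"type":"object","properties":{"increments":{"type":"array","items":{"type":"number"}},"gripper":{"type":"number"},"squeeze":{"type":"number"}},"required":["increments"]}

```bash
mkdir -p pics
cat > h.py <<'E'
import numpy as np, cv2
from scipy.spatial.transform import Rotation as R
from cell import robot
def ray(cam,u,v,z):
    p=robot.camera_params(cam); M=R.from_rotvec(np.ravel(p['rvec'])).as_matrix(); t=np.ravel(p['tvec'])
    c=-M.T@t; d=M.T@np.array([(u-p['cx'])/p['fx'],(v-p['cy'])/p['fy'],1]); return c+d*(z-c[2])/d[2]
def proj(cam,P):
    p=robot.camera_params(cam); M=R.from_rotvec(np.ravel(p['rvec'])).as_matrix(); q=M@np.array(P,float)+np.ravel(p['tvec'])
    return q[0]/q[2]*p['fx']+p['cx'],q[1]/q[2]*p['fy']+p['cy']
def snap(cam,name,crop=None,s=1):
    im=robot.camera(cam)[:,:,::-1]
    if crop: a,b,c,d=crop; im=im[b:d,a:c]
    if s!=1: im=cv2.resize(im,None,fx=s,fy=s,interpolation=cv2.INTER_CUBIC)
    cv2.imwrite('pics/'+name+'.png',im)
E
python3 - <<'E'
from h import *
snap('top','a'); snap('scene','b')
for c in('top','scene'):
    p=robot.camera_params(c); print(p, ray(c,320,200,85))
s=robot.read_state(); print(s); print(R.from_rotvec(s['tcp_rot']).as_matrix().round(3))
E
```

```text
{'fx': 463.48873121124234, 'fy': 463.48873121124234, 'cx': 326.621011643611, 'cy': 204.3803849347239, 'rvec': array([ 2.16080867, -2.15580488,  0.08773232]), 'tvec': array([   5.70090714,  546.954387  , 1347.14344327])} [553.59794897  24.63238612  85.        ]
{'fx': 399.87155802799253, 'fy': 399.87155802799253, 'cx': 315.17186046202414, 'cy': 202.55941404927808, 'rvec': array([ 0.79630721,  2.44435066, -1.29004152]), 'tvec': array([ 424.03337648, -107.24142546, 1572.98162321])} [495.85224867  -4.75039714  85.        ]
{'clock': 0.1, 'joint_pos': array([-1.20059450e+00,  3.51204240e-01,  1.65235508e+00,  2.83842711e-05,
        1.13909540e+00, -8.46080435e-02]), 'dq': array([ 0.00072595, -0.00063767, -0.00225166, -0.00062722, -0.00132642,
       -0.00060617]), 'joint_torque': array([ 5.70145075e-04, -5.06827605e+01, -2.91874498e+01, -9.67940514e-05,
        2.62716545e-03,  8.72929104e-05]), 'ee_pos': array([ 241.52851186, -493.80154256,  230.80217222]), 'tcp_rot': array([-3.05968794e+00, -7.08016144e-01,  1.97278930e-04]), 'force': array([ 0.02114525,  0.73301674, -0.48611736]), 'ft_torque': array([-0.01190468,  0.02425328,  0.02442584]), 'opening': 0.9985298129931426}
[[ 0.898  0.439 -0.   ]
 [ 0.439 -0.898  0.001]
 [ 0.    -0.001 -1.   ]]
```

View pics/a.png

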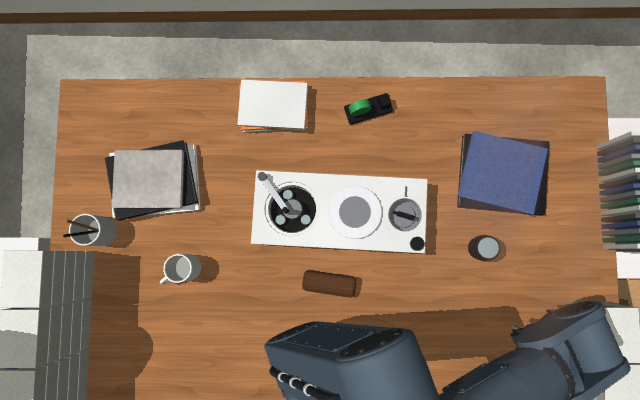

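View pics/b.png

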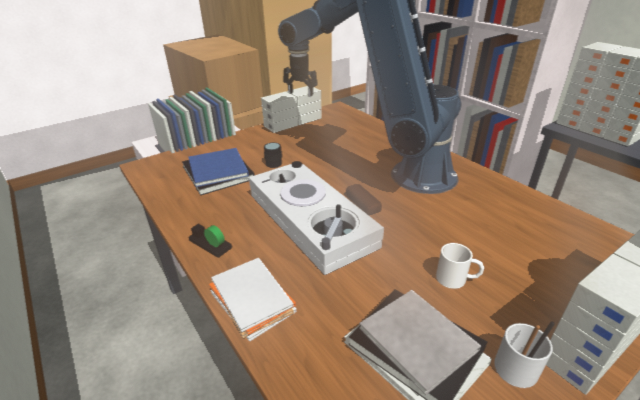

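Top view: the keeper spans about (250–428, 170–254), well at (291,209), pin near (293,209), lid at (356,212), dial at (405,214), cap at (417,243), lens at (486,248). I'll enlarge it.

Run:
```python
from h import *
snap('top','c',(240,160,440,262),4)
```

```text
(no output)
```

View pics/c.png

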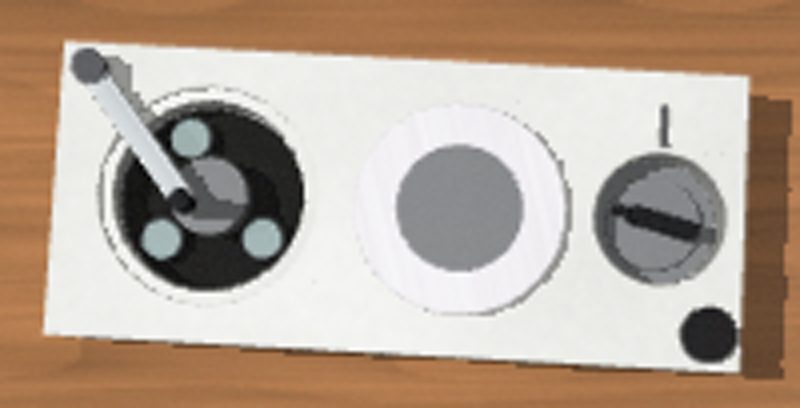

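```bash
cat > k.py <<'E'
from h import *
def cp(u,v,z): return ray('top',240+(u+.5)/4-.5,160+(v+.5)/4-.5,z)
c=[cp(*q,85) for q in((64,41),(749,76),(740,373),(44,334))]
ctr=np.mean(c,axis=0)
y=(c[0]-c[1]+c[3]-c[2])[:2]; x=(c[0]-c[3]+c[1]-c[2])[:2]
E
python3 - <<'E'
from k import *
print(np.round(c,1)); print('ctr',ctr,np.linalg.norm(y)/2,np.linalg.norm(x)/2, np.degrees(np.arctan2(y[1],y[0])),np.degrees(np.arctan2(x[1],x[0])))
a=np.arctan2(y[1],y[0])-np.pi/2; b=np.arctan2(x[1],x[0]); 
Y=y/np.linalg.norm(y); X=np.array([Y[1],-Y[0]])
print('yaw',np.degrees(a))
for n,off in dict(seat=(0,135),hinge=(85,223),dial=(0,-186),mark=(66,-186)).items(): print(n,ctr[:2]+off[0]*X+off[1]*Y)
print('seat meas',cp(205,195,85),'lid',cp(463,209,97),'pin top',cp(182,200,145),'hinge top',cp(88,66,125),'mark',cp(665,126,88),'dialwell',cp(660,219,85),'cap',cp(709,334,94))
l=cp(463,209,97)[:2]-ctr[:2]; print('lid in keeper',l@X,l@Y)
d=cp(612,210,77)-cp(712,238,77); print('dial bar',np.degrees(np.arctan2(d[1],d[0])),np.linalg.norm(d))
print('lens',ray('top',488,243,83))
E
```

```text
[[ 640.6  210.3   85. ]
 [ 615.1 -279.5   85. ]
 [ 404.8 -269.3   85. ]
 [ 430.6  220.5   85. ]]
ctr [522.7957093  -29.52869141  85.        ] 490.4778272690993 210.3950892681602 87.00833607187488 -2.7748426569911313
yaw -2.99166392812512
seat [529.84144883 105.28732231]
hinge [619.31838397 188.73118414]
dial [ 513.08824595 -215.27519919]
mark [ 578.9982971  -218.71978296]
seat meas [529.52581915 107.46303193  85.        ] lid [518.76848509 -75.41606896  97.        ] pin top [520.4296147 117.1054976 145.       ] hinge top [615.79693857 186.07961015 125.        ] mark [ 578.82824579 -218.99526159   88.        ] dialwell [ 512.93404857 -214.98934239   85.        ] cap [ 431.82476896 -246.60902028   94.        ]
lid in keeper -1.626842991229976 -46.03502291987688
dial bar 74.29814298448143 73.31802973973984
lens [ 432.99120747 -447.11231412   83.        ]
```

```bash
cat > g.py <<'E'
from h import *
np.set_printoptions(suppress=True,precision=2)
O=np.array([522.8,-29.5]); A=np.radians(-3.0)
X=np.array([np.cos(A),np.sin(A)]); Y=np.array([-X[1],X[0]])
K=lambda x,y,z: np.r_[O+x*X+y*Y,z]      # keeper -> world
def toK(p): d=np.array(p[:2])-O; return d@X,d@Y
def yawR(deg):                            # tool down, tool-y at yaw deg
    a=np.radians(deg); y=[np.cos(a),np.sin(a),0]; z=[0,0,-1]; return np.c_[np.cross(y,z),y,z]
def pin(c): a=A+np.arctan2(-88,-85)-c; h=K(85,223,0)[:2]; return h+120*np.array([np.cos(a),np.sin(a)]), np.degrees(a)-90+180
def rows(ts,base=None):
    s=robot.read_state(); p0,R0=(s['ee_pos'],R.from_rotvec(s['tcp_rot']).as_matrix()) if base is None else base
    for p,yw in ts: print(np.r_[R0.T@(np.array(p)-p0)/10,R.from_matrix(R0.T@yawR(yw)).as_rotvec()].round(2).tolist())
def st():
    s=robot.read_state(); M=R.from_rotvec(s['tcp_rot']).as_matrix()
    print('t',s['clock'],'p',s['ee_pos'],'K',np.array(toK(s['ee_pos'])),'yaw',np.degrees(np.arctan2(M[1,1],M[0,1])),'z',M[2,2],'F',s['force'],'op',s['opening'],'q',s['joint_pos'])
E
python3 - <<'E'
from g import *
for c in (0,.1,.2): print(c,pin(c))
rows([((520.4,117.1,200),-54)])
E
```

```text
0 (array([531.58, 106.92]), np.float64(-47.00653114371741))
0.1 (array([523.85, 116.09]), np.float64(-52.736109095025654))
0.2 (array([517.08, 125.98]), np.float64(-58.4656870463339))
[51.89, -42.63, 3.13, -0.0, -0.0, -0.17]
```

Emit:
move_arm(increments=[51.9,-42.6,3.1,0,0,-0.17,51.9,-42.6,3.1,0,0,-0.17,51.9,-42.6,3.1,0,0,-0.17,51.9,-42.6,3.1,0,0,-0.17,51.9,-42.6,3.1,0,0,-0.17,51.9,-42.6,3.1,0,0,-0.17,51.9,-42.6,3.1,0,0,-0.17,51.9,-42.6,3.1,0,0,-0.17], gripper=0.55)

```text
clock: 0.95
ee_pos: [408.1, -128.7, 212.9]
tcp_rot: [2.989, 0.965, 0.0]
force: [0.5, -1.1, 0.2]
opening: 0.447
```

Run:
```python
from g import *
st(); rows([((521,117,200),-54),((521,117,120),-54)])
```

```text
t 0.95 p [ 408.09 -128.71  212.85] K [-109.36 -105.08] yaw -54.21551405576428 z -0.9999999620524841 F [ 0.5  -1.06  0.25] op 0.44673278266781724 q [-0.41  0.15  1.97 -0.    1.02  0.53]
[23.53, -13.33, 1.29, 0.0, -0.0, -0.0]
[23.53, -13.33, 9.29, 0.0, -0.0, -0.0]
```

Emit:
move_arm(increments=[23.5,-13.3,1.3,0,0,0,23.5,-13.3,1.3,0,0,0,23.5,-13.3,1.3,0,0,0,23.5,-13.3,1.3,0,0,0,23.5,-13.3,1.3,0,0,0,23.5,-13.3,1.3,0,0,0,23.5,-13.3,1.3,0,0,0,23.5,-13.3,1.3,0,0,0])

```text
clock: 1.75
ee_pos: [520.1, 114.5, 199.4]
tcp_rot: [-2.989, -0.967, 0.002]
force: [-0.3, -1.1, 0.1]
opening: 0.446
```

Run:
```python
from g import *
snap('top','d',(250,160,410,260),4)
st(); rows([((521,117,165),-54),((521,117,120),-54)]); print(proj('top',(521,117,145)))
```

```text
t 1.8 p [520.09 113.97 199.66] K [-10.22 143.13] yaw -54.21595052415287 z -0.9999997176537007 F [-0.7  -0.04  0.18] op 0.4510636115654111 q [ 0.13  0.36  1.73 -0.    1.06  1.07]
[0.25, -0.19, 3.47, -0.0, 0.0, -0.0]
[0.26, -0.19, 7.97, -0.0, 0.0, -0.0]
(np.float64(285.1664030864292), np.float64(209.41593482110966))
```

View pics/d.png

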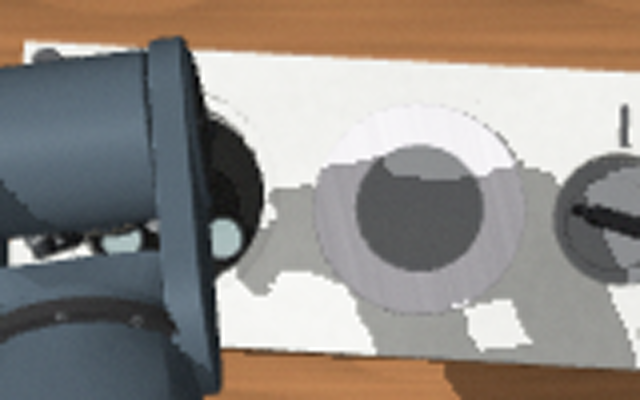

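The arm hides the pin from above (only lid (419,208) and dial visible); the cage tolerance is about ±11 mm, so descend.

Emit:
move_arm(increments=[0.2,-0.2,3,0,0,0,0.2,-0.2,5.5,0,0,0,0.2,-0.2,7.5,0,0,0,0.2,-0.2,8.4,0,0,0,0.2,-0.2,8.4,0,0,0])

```text
clock: 2.3
ee_pos: [520.4, 116.6, 115.3]
tcp_rot: [-2.99, -0.964, 0.003]
force: [-0.0, -0.1, 0.5]
opening: 0.448
```

Run:
```python
from g import *
snap('scene','e',(250,140,410,270),5)
st(); 
s=robot.read_state()
rows([(np.r_[pin(c)[0],115],pin(c)[1]) for c in (.13,.3,.5,.7,.9,1.1,1.3,1.45)])
```

```text
t 2.35 p [521.01 116.81 116.24] K [ -9.44 146.02] yaw -54.254891663268715 z -0.999999996808487 F [-0.02 -0.46 -0.02] op 0.45401683152557676 q [ 0.13  0.47  1.79 -0.    0.88  1.08]
[0.18, -0.14, 0.12, -0.0, 0.0, 0.0]
[0.36, -2.16, 0.12, -0.0, 0.0, 0.17]
[1.01, -4.47, 0.12, 0.0, 0.0, 0.37]
[2.1, -6.6, 0.12, 0.0, 0.0, 0.57]
[3.6, -8.48, 0.12, 0.0, 0.0, 0.77]
[5.43, -10.02, 0.12, 0.0, 0.0, 0.97]
[7.54, -11.16, 0.12, 0.0, 0.0, 1.17]
[9.25, -11.73, 0.12, 0.0, 0.0, 1.32]
```

View pics/e.png

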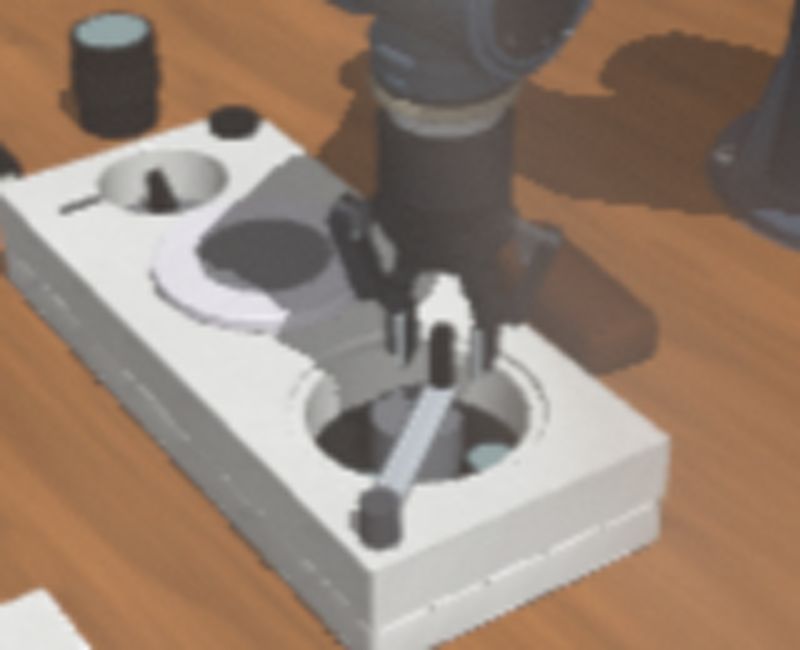

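The pin at (440,355) stands between the fingers at (400,340) and (483,345). I'll narrow the cage and swing.

Run:
```python
from g import *
rows([(np.r_[pin(c)[0],116],pin(c)[1]) for c in np.arange(.13,1.60,.12)])
```

```text
[0.18, -0.14, 0.02, -0.0, 0.0, 0.0]
[0.27, -1.57, 0.02, -0.0, 0.0, 0.12]
[0.54, -2.99, 0.02, -0.0, 0.0, 0.24]
[0.97, -4.36, 0.02, -0.0, 0.0, 0.36]
[1.56, -5.67, 0.02, 0.0, 0.0, 0.48]
[2.3, -6.9, 0.02, 0.0, 0.0, 0.6]
[3.19, -8.04, 0.02, 0.0, 0.0, 0.72]
[4.21, -9.06, 0.02, 0.0, 0.0, 0.84]
[5.34, -9.95, 0.02, 0.0, 0.0, 0.96]
[6.56, -10.7, 0.02, 0.0, 0.0, 1.08]
[7.87, -11.29, 0.02, 0.0, 0.0, 1.2]
[9.25, -11.73, 0.02, 0.0, 0.0, 1.32]
[10.66, -12.0, 0.02, 0.0, 0.0, 1.44]
```

Emit:
move_arm(increments=[0.2,-0.1,0,0,0,0,0.2,-0.1,0,0,0,0,0.27,-1.57,0,0,0,0.12,0.54,-2.99,0,0,0,0.24,0.97,-4.36,0,0,0,0.36,1.56,-5.67,0,0,0,0.48,2.3,-6.9,0,0,0,0.6,2.3,-6.9,0,0,0,0.6], gripper=0.7, squeeze=20)

```text
clock: 3.15
ee_pos: [499.4, 188.1, 116.5]
tcp_rot: [-3.141, -0.039, -0.002]
force: [0.4, 0.3, 0.2]
opening: 0.3
```

Run:
```python
from g import *
st()
rows([(np.r_[pin(c)[0],116],pin(c)[1]) for c in np.arange(.85,1.60,.12)])
```

```text
t 3.15 p [499.42 188.09 116.53] K [-34.73 216.06] yaw -88.5937626119998 z -0.9999990674436158 F [0.43 0.34 0.18] op 0.3001102042233147 q [0.27 0.47 1.79 0.   0.87 1.82]
[0.08, -1.26, 0.05, -0.0, -0.0, 0.12]
[0.35, -2.67, 0.05, -0.0, -0.0, 0.24]
[0.78, -4.05, 0.06, -0.0, -0.0, 0.36]
[1.37, -5.36, 0.06, -0.0, -0.0, 0.48]
[2.12, -6.59, 0.06, -0.0, -0.0, 0.6]
[3.0, -7.72, 0.06, -0.0, -0.0, 0.72]
[4.02, -8.74, 0.06, -0.0, -0.0, 0.84]
```

Emit:
move_arm(increments=[0.1,-1.3,0,0,0,0.12,0.35,-2.7,0,0,0,0.24,0.8,-4.0,0,0,0,0.36,1.4,-5.4,0,0,0,0.48,2.1,-6.6,0,0,0,0.6,3.0,-7.7,0,0,0,0.72,3.4,-8.1,0,0,0,0.75,3.4,-8.1,0,0,0,0.75])

```text
clock: 3.95
ee_pos: [531.8, 268.6, 116.1]
tcp_rot: [-2.939, 1.109, -0.001]
force: [0.3, 0.1, 0.1]
opening: 0.298
```

Run:
```python
from g import *
st()
snap('scene','f',(250,140,410,270),5)
```

```text
t 3.95 p [531.81 268.58 116.08] K [ -6.6  298.15] yaw -131.36188145949734 z -0.9999998066039063 F [0.26 0.13 0.12] op 0.2976535458639091 q [ 0.39  0.57  1.63 -0.    0.95  2.68]
```

View pics/f.png

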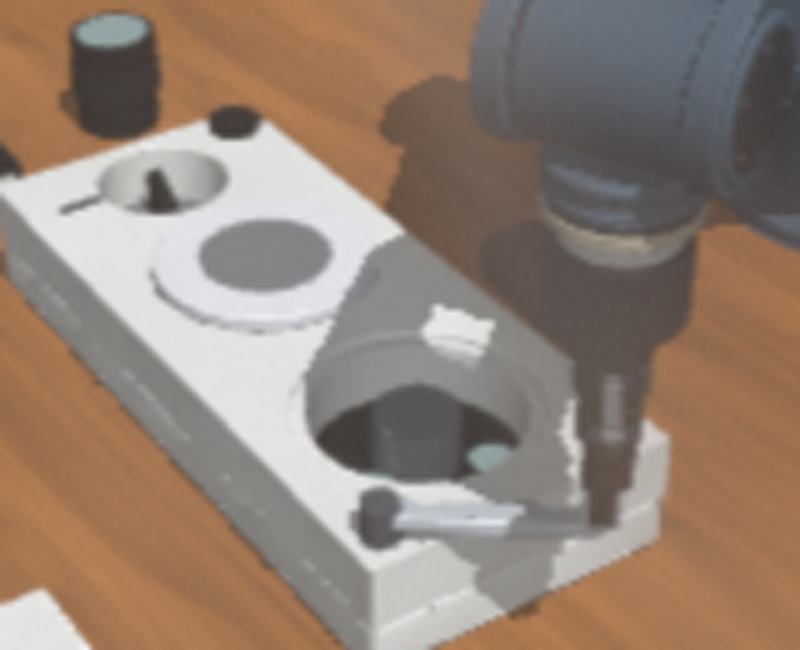

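The arm bar is clear of the well (from (380,515) to (600,515)). Rise, then go behind the lid.

Run:
```python
from g import *
rows([((531.8,268.6,200),-131.4),(K(-1.6,-140,170),-3)])
```

```text
[0.01, -0.05, -8.4, -0.0, -0.0, 0.0]
[27.58, 34.01, -5.4, 0.0, -0.0, -2.24]
```

Emit:
move_arm(increments=[0,0,-4,0,0,0,0,0,-8.4,0,0,0,0,0,-8.4,0,0,0,3.4,4.2,-8.4,0,0,-0.15,6.8,8.4,-8.4,0,0,-0.3,10.2,12.6,-8.4,0,0,-0.45,13.6,16.8,-8.4,0,0,-0.6,17,21,-8.4,0,0,-0.75])

```text
clock: 4.8
ee_pos: [520.5, 35.6, 199.9]
tcp_rot: [3.141, -0.038, 0.001]
force: [1.1, -0.2, -0.4]
opening: 0.301
```

Run:
```python
from g import *
st();rows([(K(-1.6,-142,170),-3)])
```

```text
t 4.8 p [520.53  35.57 199.86] K [-5.67 64.86] yaw -91.37193813117297 z -0.9999999430328416 F [ 1.07 -0.18 -0.42] op 0.30142113015533584 q [-0.02  0.34  1.76 -0.    1.05  1.57]
[-0.18, 20.69, 2.99, 0.0, -0.0, -1.54]
```

Emit:
move_arm(increments=[-0.1,20.7,2,0,0,-1.54,-0.1,20.7,2,0,0,-1.54,-0.1,20.7,2,0,0,-1.54,-0.1,20.7,2,0,0,-1.54,-0.1,20.7,2,0,0,-1.54,-0.1,20.7,2,0,0,-1.54,-0.1,20.7,2,0,0,-1.54,-0.1,20.7,2,0,0,-1.54], gripper=0)

```text
clock: 5.6
ee_pos: [512.9, -169.7, 179.6]
tcp_rot: [-2.664, -1.664, 0.0]
force: [1.0, 0.2, 0.0]
opening: 1.0
```

Emit:
move_arm(increments=[0,0,0,0,0,-0.4,0,0,0,0,0,-0.4,0,0,0,0,0,-0.4,0,0,0,0,0,-0.4])

```text
clock: 6.0
ee_pos: [513.1, -169.3, 179.8]
tcp_rot: [-2.286, -2.155, 0.0]
force: [-0.1, 0.7, -0.7]
opening: 0.998
```

Run:
```python
from g import *
st();rows([(K(-1.6,-142,100),-3),(K(-1.6,-142,78),-3)])
```

```text
t 6.0 p [ 513.07 -169.35  179.77] K [  -2.39 -140.16] yaw -3.3698809732443396 z -0.9999999945584418 F [-0.13  0.69 -0.68] op 0.9980352254377982 q [-0.4   0.39  1.73 -0.    1.02 -0.35]
[-0.18, 0.08, 7.98, -0.0, 0.0, -0.01]
[-0.18, 0.08, 10.18, -0.0, 0.0, -0.01]
```

Emit:
move_arm(increments=[-0.2,0.1,4,0,0,0,-0.2,0.1,7.5,0,0,0,-0.2,0.1,8.8,0,0,0,-0.2,0.1,9.0,0,0,0,-0.2,0.1,9.0,0,0,0])

```text
clock: 6.5
ee_pos: [514.9, -171.4, 90.8]
tcp_rot: [2.289, 2.15, 0.001]
force: [0.2, 0.2, 0.4]
opening: 1.001
```

Run:
```python
from g import *
st()
snap('scene','g',(250,140,380,220),6)
for dx in(-48,48):
  for z in (85,90,103): 
    u=proj('scene',K(-1.6+dx,-142,z)); print(dx,z,(u[0]-250)*6,(u[1]-140)*6)
```

```text
t 6.5 p [ 514.94 -171.42   90.77] K [  -0.43 -142.14] yaw -3.59980717515418 z -0.9999994418650863 F [0.23 0.19 0.41] op 1.0008674932410304 q [-0.41  0.52  1.78 -0.    0.83 -0.34]
-48 85 298.20983141620195 218.18895228330103
-48 90 297.8442136362373 210.9248255508901
-48 103 296.8866980678938 191.9008206532771
48 85 154.60746829283949 266.9745577771123
48 90 153.93379183917546 259.5932065242832
48 103 152.16911772163212 240.25799087659533
```

View pics/g.png

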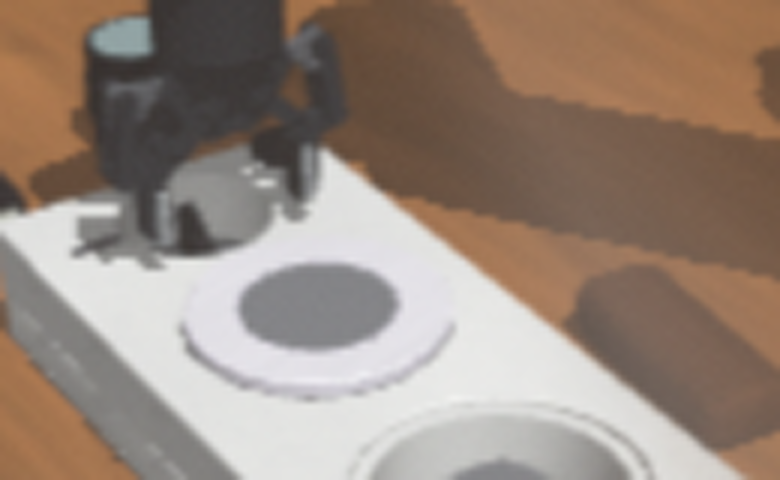

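Left finger's tip is at about (155,240), i.e. z≈103: 13 mm above the TCP as stated. Lower 15 mm, then push.

Emit:
move_arm(increments=[0,0,0.8,0,0,-0.01,0,0,1.5,0,0,-0.01,1,0,1.5,0,0,-0.01,2,0,1.5,0,0,-0.01,3.2,0,1.5,0,0,-0.01,4.4,0,1.5,0,0,-0.01,5.6,0,1.5,0,0,-0.01,5.6,0,1.5,0,0,-0.01])

```text
clock: 7.35
ee_pos: [518.0, -113.5, 74.9]
tcp_rot: [-2.277, -2.164, -0.0]
force: [0.2, -1.8, 0.4]
opening: 1.001
```

Run:
```python
from g import *
st(); rows([(K(0,-80,77),-3),(K(0,62,77),-3)])
```

```text
t 7.35 p [ 517.99 -113.52   74.93] K [ -0.4  -84.16] yaw -2.903803806958009 z -0.9999999466215651 F [ 0.22 -1.79  0.4 ] op 1.0014199761540585 q [-0.3   0.53  1.82  0.    0.79 -0.25]
[0.42, 0.04, -0.21, -0.0, -0.0, 0.0]
[14.62, 0.06, -0.2, -0.0, -0.0, 0.0]
```

Emit:
move_arm(increments=[1.2,0,-0.1,0,0,0,2.6,0,-0.1,0,0,0,4,0,-0.1,0,0,0,5.4,0,-0.1,0,0,0,6.8,0,-0.1,0,0,0,8.2,0,-0.1,0,0,0,9.6,0.1,-0.1,0,0,0,11,0.1,-0.1,0,0,0])

```text
clock: 8.15
ee_pos: [524.9, -4.2, 75.9]
tcp_rot: [2.279, 2.163, 0.0]
force: [-0.4, -1.3, 1.2]
opening: 1.003
```

Run:
```python
from g import *
st(); rows([(K(0,62,77),-3)])
snap('scene','h',(270,150,400,250),6)
for n,p in dict(seat=K(0,135,85),lidc=K(0,100,97)).items():
    u=proj('scene',p); print(n,(u[0]-270)*6,(u[1]-150)*6)
```

```text
t 8.15 p [524.87  -4.25  75.89] K [ 0.75 25.33] yaw -2.9907793208993922 z -0.9999999888000265 F [-0.37 -1.28  1.23] op 1.003489112650671 q [-0.1   0.52  1.84 -0.    0.78 -0.04]
[3.67, -0.07, -0.11, 0.0, 0.0, 0.0]
seat 374.0425231036588 421.61289675514064
lidc 335.240474222093 368.39018341071966
```

View pics/h.png

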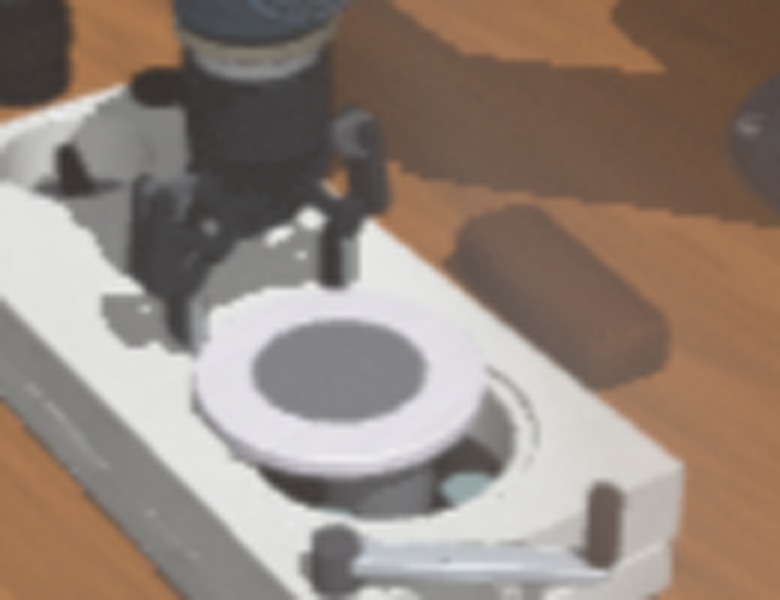

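Lid centre at (340,371), about K y≈101, well centred; the arm bar stays clear. Continue slowly.

Emit:
move_arm(increments=[0.6,0,-0.1,0,0,0,1.2,0,-0.1,0,0,0,1.8,0,-0.1,0,0,0,2.3,-0.1,-0.1,0,0,0,2.7,-0.1,-0.1,0,0,0,3,-0.1,-0.1,0,0,0,3,-0.1,-0.1,0,0,0])

```text
clock: 8.9
ee_pos: [525.2, 24.9, 76.8]
tcp_rot: [-2.278, -2.163, 0.0]
force: [0.1, 0.2, -0.1]
opening: 1.0
```

Run:
```python
from g import *
st(); rows([(K(0,62,77),-3)])
```

```text
t 8.9 p [525.2   24.93  76.79] K [-0.45 54.48] yaw -2.9856792611047744 z -0.999999969628212 F [ 0.12  0.18 -0.05] op 1.000161844514559 q [-0.04  0.52  1.83  0.    0.78  0.01]
[0.75, 0.04, -0.02, -0.0, -0.0, 0.0]
```

Emit:
move_arm(increments=[0.2,0,0,0,0,0,0.4,0,0,0,0,0,0.4,0,0,0,0,0])

```text
clock: 9.2
ee_pos: [525.4, 28.3, 76.8]
tcp_rot: [2.278, 2.162, -0.001]
force: [-0.1, -3.5, 0.0]
opening: 1.001
```

Run:
```python
from g import *
st()
snap('scene','i',(285,170,385,250),8)
for n,p in dict(seat=K(0,135,85),lid_seated=K(0,135,92),lid_ondeck=K(0,132,97)).items():
    u=proj('scene',p); print(n,(u[0]-285)*8,(u[1]-170)*8)
```

```text
t 9.2 p [525.43  28.3   76.83] K [-0.4  57.86] yaw -2.9912552530615164 z -0.9999998259844196 F [-0.13 -3.46  0.  ] op 1.0007977682449962 q [-0.03  0.52  1.83 -0.    0.78  0.02]
seat 378.72336413821176 402.1505290068542
lid_seated 378.7843811355724 387.3152900287748
lid_ondeck 374.3018601359149 372.68806193689215
```

View pics/i.png

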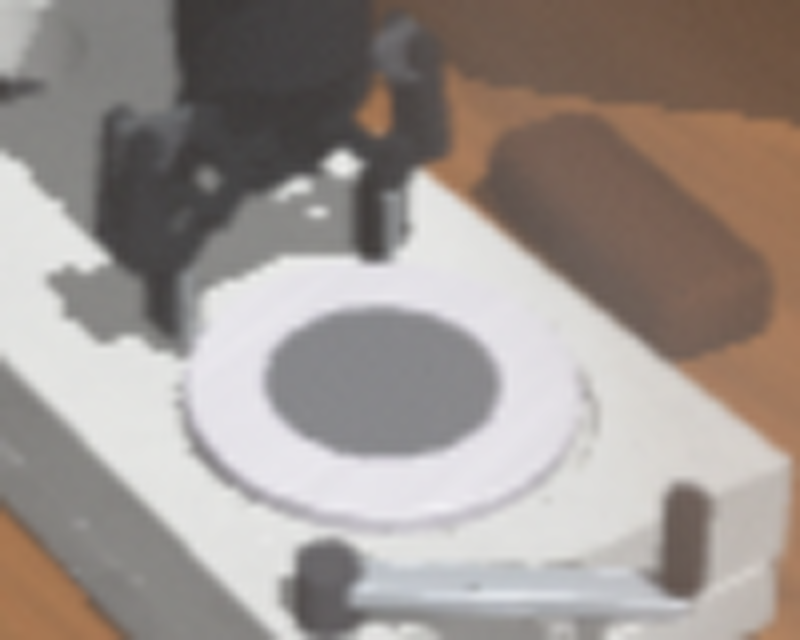

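Emit:
move_arm(increments=[0.1,0,0,0,0,0,0.1,0,0,0,0,0])

```text
clock: 9.45
ee_pos: [525.5, 29.3, 76.8]
tcp_rot: [2.279, 2.162, -0.0]
force: [-0.7, -2.9, -1.5]
opening: 0.997
```

Emit:
move_arm(increments=[0.1,0,0,0,0,0,0.1,0,0,0,0,0])

```text
clock: 9.65
ee_pos: [525.6, 30.8, 76.9]
tcp_rot: [-2.279, -2.162, -0.001]
force: [0.6, 0.1, -0.4]
opening: 0.999
```

Emit:
move_arm(increments=[-3,0,0,0,0,0,-6,0,-3,0,0,0,-9,0,-6,0,0,0,-13,0,-9,0,0,0,-17,0,-12,0,0,0,-17,0,-12,0,0,0,-17,0,-12,0,0,0])

```text
clock: 10.35
ee_pos: [516.7, -139.5, 197.2]
tcp_rot: [2.28, 2.16, 0.001]
force: [-0.6, 0.1, 0.3]
opening: 0.999
```

Run:
```python
from g import *
st()
a=robot.camera('top')[:,:,::-1]; b=robot.camera('scene')[:,:,::-1]
a=cv2.resize(a[165:245,245:345],None,fx=4,fy=4,interpolation=2); b=cv2.resize(b[180:260,285:385],None,fx=4,fy=4,interpolation=2)
cv2.imwrite('pics/j.png',np.hstack([a,b]))
for n,p in dict(seated=K(0,135,92),ondeck=K(0,135,97)).items():
    u=proj('top',p); v=proj('scene',p); print(n,(u[0]-245)*4,(u[1]-165)*4,400+(v[0]-285)*4,(v[1]-180)*4)
```

```text
t 10.35 p [ 516.71 -139.5   197.15] K [  -0.32 -110.17] yaw -3.090274328147264 z -0.999999417445895 F [-0.64  0.11  0.27] op 0.9988377995115502 q [-0.35  0.36  1.73  0.    1.05 -0.3 ]
seated 185.56333713511845 172.09583282369192 589.3921905677862 153.6576450143874
ondeck 184.87505235054482 171.42309165590348 589.4141065981007 148.3291372012959
```

View pics/j.png

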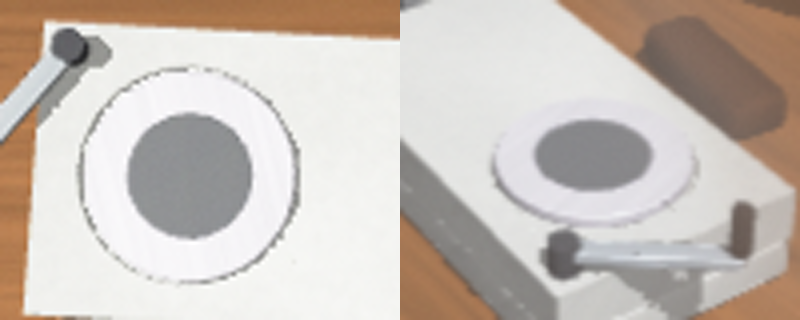

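Top (left half): a thin even gap rings the lid, centre (190,176); scene: ellipse centre (593,155) fits the seated prediction (589,154). The lid is seated. Pin top in scene at full-image (370.5,231.5).

Run:
```python
from g import *
p=ray('scene',370.6,231.7,145); print(p); 
for c in(1.35,1.4,1.45,1.5): print(c,pin(c))
c=1.42; P=pin(c)[0]
rows([(np.r_[P,200],pin(c)[1])])
```

```text
[527.36 268.66 145.  ]
1.35 (array([520.29, 256.47]), np.float64(-124.35583348637851))
1.4 (array([523.8 , 261.33]), np.float64(-127.22062246203268))
1.45 (array([527.54, 266.02]), np.float64(-130.08541143768673))
1.5 (array([531.52, 270.51]), np.float64(-132.9502004133409))
[40.13, -1.18, -0.37, -0.0, 0.0, 2.19]
```

Emit:
move_arm(increments=[5,0,0,0,0,0.15,10,0,0,0,0,0.3,15,0,0,0,0,0.45,20,-0.5,0,0,0,0.6,25,-1,0,0,0,0.75,30,-1,0,0,0,0.9,35,-1,0,0,0,1.05,40,-1.2,0,0,0,1.2], gripper=0.55)

```text
clock: 11.25
ee_pos: [523.7, 226.3, 195.8]
tcp_rot: [-3.071, -0.664, 0.003]
force: [0.5, -0.4, -0.2]
opening: 0.451
```

Emit:
move_arm(increments=[0,0,0,0,0,0.15,0,0,0,0,0,0.3,0,0,0,0,0,0.45,0,0,0,0,0,0.6,0,0,0,0,0,0.75,0,0,0,0,0,0.9,0,0,0,0,0,0.98,0,0,0,0,0,0.98])

```text
clock: 12.05
ee_pos: [524.0, 224.2, 195.8]
tcp_rot: [3.023, -0.852, -0.003]
force: [-1.0, 1.0, 0.4]
opening: 0.452
```

Run:
```python
from g import *
st(); rows([((528,267,200),-130),((528,267,116),-130)])
```

```text
t 12.05 p [523.97 224.23 195.79] K [-12.11 253.44] yaw -121.49118007465806 z -0.9999979236224835 F [-1.01  0.97  0.41] op 0.4520078134728157 q [0.32 0.43 1.63 0.   1.08 2.44]
[-1.89, -3.86, -0.42, 0.0, 0.0, 0.15]
[-1.88, -3.87, 7.98, 0.0, 0.0, 0.15]
```

Emit:
move_arm(increments=[-1.9,-3.9,0,0,0,0.1,-1.9,-3.9,0,0,0,0.12,-1.9,-3.9,0,0,0,0.12,-1.9,-3.9,3,0,0,0.12,-1.9,-3.9,6,0,0,0.12,-1.9,-3.9,7.9,0,0,0.12,-1.9,-3.9,7.9,0,0,0.12])

```text
clock: 12.75
ee_pos: [527.5, 265.3, 115.2]
tcp_rot: [2.965, -1.029, -0.006]
force: [-0.7, -0.8, -0.2]
opening: 0.449
```

Run:
```python
from g import *
st()
rows([(np.r_[pin(c)[0],116],pin(c)[1]) for c in np.arange(1.45,-.01,-.12)])
```

```text
t 12.75 p [527.49 265.34 115.16] K [-10.75 294.68] yaw -128.27821916315256 z -0.999985321802224 F [-0.66 -0.76 -0.23] op 0.4491873150038612 q [ 0.39  0.56  1.64 -0.    0.95  2.63]
[-0.04, -0.06, -0.08, 0.0, 0.0, 0.03]
[0.0, 1.38, -0.08, 0.0, 0.0, -0.09]
[0.22, 2.81, -0.07, 0.0, 0.0, -0.21]
[0.6, 4.19, -0.07, 0.0, 0.0, -0.33]
[1.14, 5.53, -0.06, 0.0, 0.0, -0.45]
[1.84, 6.78, -0.06, 0.0, 0.0, -0.57]
[2.69, 7.95, -0.05, 0.0, 0.0, -0.69]
[3.67, 9.0, -0.05, 0.0, 0.0, -0.81]
[4.77, 9.93, -0.05, 0.0, 0.0, -0.93]
[5.97, 10.72, -0.05, 0.0, 0.0, -1.05]
[7.26, 11.36, -0.05, 0.0, 0.01, -1.17]
[8.61, 11.85, -0.05, 0.0, 0.01, -1.29]
[10.02, 12.16, -0.05, 0.0, 0.01, -1.41]
```

Emit:
move_arm(increments=[0,0,-0.1,0,0,0,0,1.4,-0.1,0,0,-0.09,0.2,2.8,-0.1,0,0,-0.21,0.6,4.2,-0.1,0,0,-0.33,1.1,5.5,-0.1,0,0,-0.45,1.8,6.8,-0.1,0,0,-0.57,2.7,8,-0.1,0,0,-0.69,2.7,8,-0.1,0,0,-0.69], gripper=0.7)

```text
clock: 13.55
ee_pos: [501.3, 186.0, 120.4]
tcp_rot: [-3.141, -0.033, -0.003]
force: [0.0, -0.1, -0.6]
opening: 0.301
```

Run:
```python
from g import *
st()
rows([(np.r_[pin(c)[0],116],pin(c)[1]) for c in np.r_[np.arange(.73,.0,-.12),0,-.04]])
```

```text
t 13.55 p [501.31 186.01 120.42] K [-32.74 214.09] yaw -88.7872906838685 z -0.9999977921837727 F [ 0.04 -0.12 -0.6 ] op 0.3011923646700711 q [ 0.27  0.47  1.79 -0.    0.88  1.82]
[-0.19, -0.03, 0.44, -0.0, -0.0, 0.0]
[-0.11, 1.4, 0.44, -0.0, -0.0, -0.12]
[0.15, 2.82, 0.44, -0.0, -0.0, -0.24]
[0.57, 4.19, 0.44, 0.0, -0.0, -0.36]
[1.16, 5.51, 0.44, 0.0, -0.0, -0.48]
[1.9, 6.74, 0.44, 0.0, -0.0, -0.6]
[2.78, 7.88, 0.44, 0.0, -0.0, -0.72]
[2.86, 7.97, 0.44, 0.0, -0.0, -0.73]
[3.18, 8.32, 0.45, 0.0, -0.0, -0.77]
```

Emit:
move_arm(increments=[-0.1,1.4,0.3,0,0,-0.12,0.15,2.8,0.4,0,0,-0.24,0.6,4.2,0.4,0,0,-0.36,1.2,5.5,0.4,0,0,-0.48,1.9,6.7,0.4,0,0,-0.6,2.5,7.5,0.4,0,0,-0.68,2.8,7.9,0.4,0,0,-0.72,2.8,7.9,0.4,0,0,-0.72])

```text
clock: 14.35
ee_pos: [531.2, 108.7, 115.8]
tcp_rot: [2.93, 1.132, 0.003]
force: [-0.3, 0.4, 0.6]
opening: 0.3
```

Emit:
move_arm(increments=[0,0.2,0,0,0,0,0,0.2,0,0,0,0])

```text
clock: 14.55
ee_pos: [531.8, 107.4, 115.2]
tcp_rot: [2.93, 1.133, 0.001]
force: [-0.5, 0.7, 0.4]
opening: 0.3
```

Emit:
move_arm(increments=[0,0.2,0,0,0,0,0,0.2,0,0,0,0])

```text
clock: 14.75
ee_pos: [533.0, 105.7, 114.9]
tcp_rot: [2.929, 1.135, 0.0]
force: [-0.5, 0.4, -0.3]
opening: 0.297
```

Emit:
move_arm(increments=[0,0.2,0,0,0,0,0,0.2,0,0,0,0])

```text
clock: 14.95
ee_pos: [534.4, 104.0, 114.9]
tcp_rot: [2.929, 1.135, -0.0]
force: [0.8, 0.4, 0.4]
opening: 0.298
```

Emit:
move_arm(increments=[0,0.2,0,0,0,0,0,0.2,0,0,0,0])

```text
clock: 15.15
ee_pos: [535.6, 102.7, 114.8]
tcp_rot: [-2.929, -1.135, 0.001]
force: [-1.1, 1.1, 0.6]
opening: 0.3
```

Emit:
move_arm(increments=[0,0.2,0,0,0,0,0,0.2,0,0,0,0])

```text
clock: 15.35
ee_pos: [535.7, 102.3, 114.7]
tcp_rot: [-2.927, -1.134, 0.003]
force: [-8.2, 10.7, 4.6]
opening: 0.299
```

Run:
```python
from g import *
st(); 
snap('scene','k',(270,150,390,250),6)
for c in(0,.1,.2): u=proj('scene',np.r_[pin(c)[0],145]); print(c,(u[0]-270)*6,(u[1]-150)*6)
```

```text
t 15.35 p [535.74 102.31 114.7 ] K [  6.02 132.31] yaw -47.63982136855137 z -0.9999932903769165 F [-8.23 10.65  4.64] op 0.2989508481103654 q [0.1  0.49 1.76 0.   0.89 0.93]
0 373.6473368829123 326.50457116893324
0.1 397.7473712937847 329.6119263793837
0.2 421.34202757783305 334.10491157828335
```

View pics/k.png

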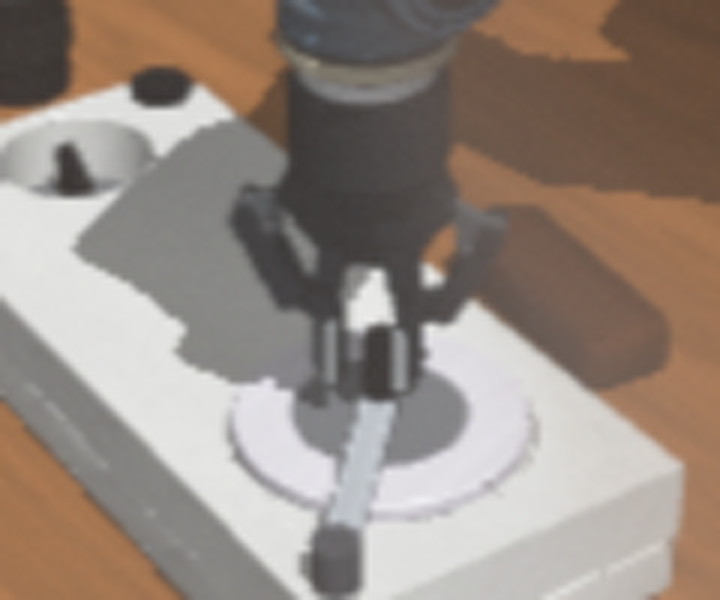

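Pin against stop (13 N reaction), bar over the lid's middle. Back off, rise, and go to the dial.

Emit:
move_arm(increments=[0,-0.5,0,0,0,0,0,-0.5,-4,0,0,0,0,-0.5,-8.5,0,0,0,0,-0.5,-8.5,0,0,0,0,-0.5,-8.5,0,0,0])

```text
clock: 15.9
ee_pos: [534.0, 104.8, 200.5]
tcp_rot: [2.928, 1.136, 0.003]
force: [-0.5, -0.3, -0.3]
opening: 0.298
```

Run:
```python
from g import *
st(); rows([(K(0,-186,180),-15.7)])
```

```text
t 15.9 p [534.   104.8  200.53] K [  4.16 134.71] yaw -47.61041267416592 z -0.9999976476925866 F [-0.46 -0.31 -0.3 ] op 0.2976761169146372 q [ 0.11  0.37  1.7  -0.    1.06  0.94]
[-23.13, 22.22, 2.05, 0.0, -0.0, -0.56]
```

Emit:
move_arm(increments=[-23.1,22.2,1,0,0,-0.56,-23.1,22.2,1,0,0,-0.56,-23.1,22.2,1,0,0,-0.56,-23.1,22.2,1,0,0,-0.56,-23.1,22.2,1,0,0,-0.56,-23.1,22.2,1,0,0,-0.56,-23.1,22.2,1,0,0,-0.56,-23.1,22.2,1,0,0,-0.56], gripper=0.6)

```text
clock: 16.7
ee_pos: [511.5, -218.8, 188.0]
tcp_rot: [-2.504, -1.895, 0.002]
force: [-0.2, 0.2, -0.0]
opening: 0.397
```

Emit:
move_arm(increments=[0,0,0,0,0,0,0,0,0,0,0,0])

```text
clock: 16.9
ee_pos: [512.4, -213.9, 189.0]
tcp_rot: [-2.499, -1.901, 0.001]
force: [-0.6, -0.4, -0.2]
opening: 0.399
```

Run:
```python
from g import *
st(); rows([(K(0,-186,100),-15.7),(K(0,-186,57),-15.7)])
snap('top','l',(240,160,440,262),4)
```

```text
t 16.9 p [ 512.42 -213.91  188.99] K [  -0.72 -184.7 ] yaw -15.490758532289787 z -0.9999986942699296 F [-0.58 -0.37 -0.19] op 0.39851254486589144 q [-0.48  0.41  1.68  0.    1.05 -0.21]
[-0.12, 0.11, 8.9, -0.0, -0.0, 0.0]
[-0.12, 0.12, 13.2, -0.0, -0.0, 0.0]
```

View pics/l.png

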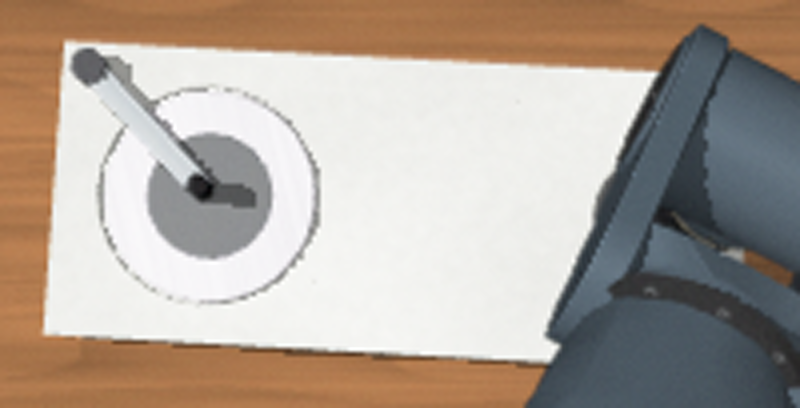

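Lid sits evenly in its ring (centre (209,195)), the pin at (200,186) is over its middle. Descend onto the dial.

Emit:
move_arm(increments=[-0.1,0.1,5,0,0,0,-0.1,0.1,9,0,0,0,-0.1,0.1,11,0,0,0,-0.1,0.1,12.4,0,0,0,-0.1,0.1,13.2,0,0,0,-0.1,0.1,13.2,0,0,0])

```text
clock: 17.55
ee_pos: [513.5, -215.6, 57.6]
tcp_rot: [-2.5, -1.902, 0.0]
force: [0.1, 0.2, 0.4]
opening: 0.402
```

Emit:
move_arm(increments=[0,0,0,0,0,0,0,0,0,0,0,0,0,0,0,0,0,0,0,0,0,0,0,0], gripper=1, squeeze=20)

```text
clock: 17.95
ee_pos: [513.4, -216.2, 59.0]
tcp_rot: [2.501, 1.901, 0.0]
force: [-4.3, 1.3, 5.8]
opening: 0.131
```

Run:
```python
from g import *
st(); rows([(K(0,-186,57),-93)])
```

```text
t 17.95 p [ 513.42 -216.23   59.05] K [   0.4  -186.97] yaw -15.524559588014109 z -0.9999997978037951 F [-4.34  1.27  5.84] op 0.13083362289020428 q [-0.48  0.6   1.76 -0.    0.79 -0.21]
[0.09, -0.06, 0.2, 0.0, -0.0, 1.35]
```

Emit:
move_arm(increments=[0,0,-0.1,0,0,0.1,0,0,-0.1,0,0,0.22,0,0,-0.1,0,0,0.34,0,0,-0.1,0,0,0.46,0,0,-0.1,0,0,0.58,0,0,-0.1,0,0,0.7,0,0,-0.1,0,0,0.7])

```text
clock: 18.65
ee_pos: [513.2, -216.0, 59.1]
tcp_rot: [-3.002, -0.926, 0.0]
force: [-2.5, 0.1, -2.3]
opening: 0.135
```

Run:
```python
from g import *
st(); rows([(K(0,-186,58),-93)])
```

```text
t 18.65 p [ 513.15 -216.04   59.12] K [   0.13 -186.79] yaw -55.731235603289356 z -0.9999999569362074 F [-2.5   0.1  -2.33] op 0.13539984135382227 q [-0.48  0.6   1.76 -0.    0.79  0.49]
[0.04, -0.07, 0.11, -0.0, 0.0, 0.65]
```

Emit:
move_arm(increments=[0,0,0,0,0,0.1,0,0,0,0,0,0.22,0,0,0,0,0,0.34,0,0,0,0,0,0.46,0,0,0,0,0,0.58,0,0,0,0,0,0.65,0,0,0,0,0,0.65,0,0,0,0,0,0.65])

```text
clock: 19.45
ee_pos: [513.1, -215.9, 59.1]
tcp_rot: [-3.14, 0.072, 0.001]
force: [-3.8, 2.2, 0.9]
opening: 0.134
```

Emit:
move_arm(increments=[0,0,0,0,0,0,0,0,0,0,0,0,0,0,0,0,0,0], gripper=0.6)

```text
clock: 19.75
ee_pos: [513.8, -216.3, 59.2]
tcp_rot: [3.14, -0.077, 0.002]
force: [-1.0, 0.4, 0.7]
opening: 0.398
```

Emit:
move_arm(increments=[0,0,-2,0,0,0,0,0,-5,0,0,0,0,0,-9,0,0,0,0,0,-13,0,0,0,-5,0,-13,0,0,0,-10,0,-13,0,0,0,-15,0,-13,0,0,0,-20,0,-13,0,0,0])

```text
clock: 20.55
ee_pos: [312.0, -205.7, 189.0]
tcp_rot: [3.14, -0.077, 0.001]
force: [-1.0, -1.1, 0.6]
opening: 0.4
```

Run:
```python
from g import *
st()
snap('top','m',(240,160,440,262),4)
```

```text
t 20.55 p [ 312.04 -205.7   188.95] K [-201.25 -186.99] yaw -92.79613581788438 z -0.999999376386105 F [-0.97 -1.06  0.63] op 0.40015921710633473 q [-0.71  0.08  2.12 -0.    0.94  0.91]
```

View pics/m.png

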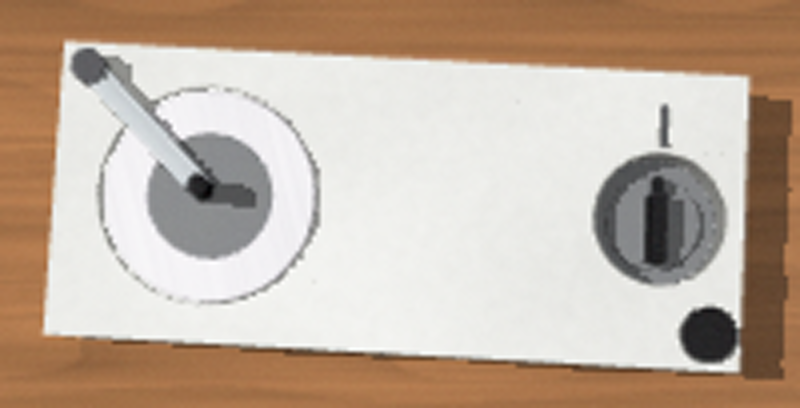

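Nose at (658,182) above the bar (656,240) points at the mark (664,126); lid seated, arm over it, cap unmoved at (709,334).

```bash
python3 -c "
from cell import robot
robot.job_done()"
```

```text
the job is handed in; nothing more can be done
```

The dry-keeper is closed up and the job is handed in at about 20.5 s of the 67 s allowed; no verdict was reported.

- **Hold-down arm, out:** I caged the pin between the fingers and swung the arm to about 1.45 rad, clear of the well.
- **Lid:** I pushed it along the deck with both open fingers until it dropped. The push force rose to 3.5 N and then fell to about 0. The pictures afterwards showed an even thin gap all round and a height that fits the seated position.
- **Hold-down arm, back:** I swung it back until it pressed against its stop, with about 14 N reaction. The pin is over the middle of the lid.
- **Dial:** I gripped the bar and turned it about 1.35 rad clockwise. The tool ended within about 0.5 degrees of the intended angle.

The last top picture shows the lid level in its ring, the arm over it, and the dial's nose pointing at the raised mark. The lens cap is in its original place, and the robot is clear of everything.

- **Not rechecked:** The lens and mug were outside that final picture. The arm never went near either of them.
- **Small disagreement:** The seated lid's centre appeared about 2–3 mm from where my keeper-corner fit put it, which is roughly the calibration error. I relied on the even gap round the lid instead.

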